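# Set up the tip-box stand and fill it

### The job

Complete the tip-box stand: lay the loose green angle on the fixed dark steel angle, turned the other way round, so that its foot lies over the fixed foot with the toe up against the fixed upright and the two uprights stand at opposite ends. Then stack the three pipette-tip boxes squarely on it, centred between the uprights and lengthwise from one to the other: blue lid first, yellow on it, red on top. Set each piece down without dropping it, let go of everything at the end, and leave the bottle, the jar and the tube rack where they are.

Things in the scene. Friction and masses are not known exactly. Their poses are not given: they have to be found in the camera images.
- fixed_angle: Fixed half of the stand, screwed to the bench: a dark grey steel L. Foot 5 mm thick, 80 mm wide (y), from x = -56 to +56 mm; upright 6 mm thick (x = 56 to 62), 80 wide, 60 mm high. Origin: underside of the foot, in its middle; z up, x towards the upright. The stack is centred over this origin.
- loose_angle: Loose green L, 180 g, on its foot: 5 mm thick, 80 wide (y), toe at x = -76 mm, upright at x = 36 to 42, 60 high. Black grip strip on its top edge: x = 33 to 45, y -30 to 30, z 40 to 62; pinch along x. Origin: foot underside, z up, x towards the upright. Nested: x opposite to the fixed x, origin 5 mm up at fixed x = -20 (toe touching; a few mm gap is fine), y = 0.
- blue_box: Pipette-tip box, blue lid on black base, 90 x 62 x 56 mm (x, y, z), plain sides, flat top, 150 g, upright. Origin: centre of its underside; z up, x along the length; a half turn makes no difference. Grip across the 62 mm, by the top 20 mm (lid). It goes at the bottom of the stack, over the fixed origin, underside 10 mm above the bench.
- yellow_box: Pipette-tip box, yellow lid on black base, 90 x 62 x 46 mm (x, y, z), plain sides, flat top, 120 g, upright. Origin: centre of its underside; z up, x along the length; a half turn makes no difference. Grip across the 62 mm, by the top 20 mm (lid). It goes on the blue box.
- red_box: Pipette-tip box, red lid on black base, 90 x 62 x 40 mm (x, y, z), plain sides, flat top, 100 g, upright. Origin: centre of its underside; z up, x along the length; a half turn makes no difference. Grip across the 62 mm, by the top 20 mm (lid). It goes on the yellow box.
- bottle: Bystander: standing clear media bottle with blue cap, 68 mm in diameter, 130 mm high. Origin: centre of its underside.
- jar: Bystander: small standing amber jar with white cap, 44 mm in diameter, 55 mm high. Origin: centre of its underside.
- tube_rack: Bystander: orange tube rack, 60 x 110 mm (x, y) and 42 mm high, with eight capped tubes in white and green. Origin: centre of its underside.
There are look-alikes about, which are no part of the job. Several things look just like the loose_angle: the one meant starts farthest from the robot's base. What is shaped like the blue_box but purple is not meant.

How it is judged (in metres and radians):
On the way, in this order (a step that is already met when the one before it is completed fails the run):
1. the green angle lies turned the other way round on the fixed angle, foot on foot, and is let go (x of loose_angle in the frame of fixed_angle between -0.036 and -0.016 m and y of loose_angle in the frame of fixed_angle between -0.012 and 0.012 m and z of loose_angle in the frame of fixed_angle between 0.003 and 0.008 m and angle between the x axis of loose_angle and the x axis of fixed_angle, either way round below 0.14 rad and angle between loose_angle's own z axis and vertical below 0.03 rad and linear speed of loose_angle below 0.02 m/s and angular speed of loose_angle below 0.2 rad/s and contact force between the fingers and loose_angle below 0.2 N), for 0.2 s.
2. the blue-lidded box is on the green foot between the uprights, let go, with all earlier pieces in place (x of loose_angle in the frame of fixed_angle between -0.036 and -0.016 m and y of loose_angle in the frame of fixed_angle between -0.012 and 0.012 m and z of loose_angle in the frame of fixed_angle between 0.003 and 0.008 m and angle between the x axis of loose_angle and the x axis of fixed_angle, either way round below 0.14 rad and angle between loose_angle's own z axis and vertical below 0.03 rad and x of blue_box in the frame of fixed_angle between -0.014 and 0.014 m and y of blue_box in the frame of fixed_angle between -0.012 and 0.012 m and z of blue_box in the frame of fixed_angle between 0.007 and 0.014 m and angle between the x axis of blue_box and the x axis of fixed_angle, either way round below 0.16 rad and angle between blue_box's own z axis and vertical below 0.05 rad and linear speed of blue_box below 0.02 m/s and angular speed of blue_box below 0.2 rad/s and contact force between the fingers and blue_box below 0.2 N), for 0.2 s.
3. the yellow-lidded box is squarely on the blue one, let go, with all earlier pieces in place (x of loose_angle in the frame of fixed_angle between -0.036 and -0.016 m and y of loose_angle in the frame of fixed_angle between -0.012 and 0.012 m and z of loose_angle in the frame of fixed_angle between 0.003 and 0.008 m and angle between the x axis of loose_angle and the x axis of fixed_angle, either way round below 0.14 rad and angle between loose_angle's own z axis and vertical below 0.03 rad and x of blue_box in the frame of fixed_angle between -0.014 and 0.014 m and y of blue_box in the frame of fixed_angle between -0.012 and 0.012 m and z of blue_box in the frame of fixed_angle between 0.007 and 0.014 m and angle between the x axis of each of blue_box, yellow_box and the x axis of fixed_angle, either way round below 0.16 rad and angle between each of blue_box, yellow_box's own z axis and vertical below 0.05 rad and x of yellow_box in the frame of fixed_angle between -0.014 and 0.014 m and y of yellow_box in the frame of fixed_angle between -0.012 and 0.012 m and z of yellow_box in the frame of fixed_angle between 0.063 and 0.07 m and horizontal distance between yellow_box and blue_box below 0.012 m and linear speed of yellow_box below 0.02 m/s and angular speed of yellow_box below 0.2 rad/s and contact force between the fingers and yellow_box below 0.2 N), for 0.2 s.
4. the red-lidded box is squarely on the yellow one, let go, with all earlier pieces in place (x of loose_angle in the frame of fixed_angle between -0.036 and -0.016 m and y of loose_angle in the frame of fixed_angle between -0.012 and 0.012 m and z of loose_angle in the frame of fixed_angle between 0.003 and 0.008 m and angle between the x axis of loose_angle and the x axis of fixed_angle, either way round below 0.14 rad and angle between loose_angle's own z axis and vertical below 0.03 rad and x of blue_box in the frame of fixed_angle between -0.014 and 0.014 m and y of blue_box in the frame of fixed_angle between -0.012 and 0.012 m and z of blue_box in the frame of fixed_angle between 0.007 and 0.014 m and angle between the x axis of each of blue_box, yellow_box, red_box and the x axis of fixed_angle, either way round below 0.16 rad and angle between each of blue_box, yellow_box, red_box's own z axis and vertical below 0.05 rad and x of yellow_box in the frame of fixed_angle between -0.014 and 0.014 m and y of yellow_box in the frame of fixed_angle between -0.012 and 0.012 m and z of yellow_box in the frame of fixed_angle between 0.063 and 0.07 m and horizontal distance between yellow_box and blue_box below 0.012 m and x of red_box in the frame of fixed_angle between -0.014 and 0.014 m and y of red_box in the frame of fixed_angle between -0.012 and 0.012 m and z of red_box in the frame of fixed_angle between 0.109 and 0.116 m and horizontal distance between red_box and yellow_box below 0.012 m and linear speed of red_box below 0.02 m/s and angular speed of red_box below 0.2 rad/s and contact force between the fingers and red_box below 0.2 N), for 0.2 s.
At the end, for the whole second after the job is handed in: Green angle flipped on the fixed one: x -36 to -16 mm, y 12 mm, 0.14 rad, level, 3 to 8 mm up. On it blue, yellow, red, upright: undersides 10, 66, 112 mm up (-3/+4), centres within 14 mm (x), 12 mm (y) of the fixed origin and 12 mm of the box below, 0.16 rad. All released, at rest (all of step 4 and linear speed of each of loose_angle, blue_box, yellow_box below 0.02 m/s and angular speed of each of loose_angle, blue_box, yellow_box below 0.2 rad/s and contact force between the fingers and loose_angle below 0.2 N and contact force between the fingers and blue_box below 0.2 N and contact force between the fingers and yellow_box below 0.2 N); the robot touches nothing.
It fails at once if the bottle is pushed more than 20 mm away or tipped (distance of bottle from where it was at the start of the episode above 0.02 m or angle between bottle's own z axis and vertical above 0.3 rad).
It fails at once if the jar is pushed more than 20 mm away or tipped (distance of jar from where it was at the start of the episode above 0.02 m or angle between jar's own z axis and vertical above 0.3 rad).
It fails at once if the tube rack is pushed more than 20 mm away or tipped (distance of tube_rack from where it was at the start of the episode above 0.02 m or angle between tube_rack's own z axis and vertical above 0.3 rad).
It fails at once if a box or the green angle is dropped (by more than about 25 mm) or thrown ((linear speed of loose_angle above 0.7 m/s and contact force between the fingers and loose_angle below 0.05 N) or (linear speed of blue_box above 0.7 m/s and contact force between the fingers and blue_box below 0.05 N) or (linear speed of yellow_box above 0.7 m/s and contact force between the fingers and yellow_box below 0.05 N) or (linear speed of red_box above 0.7 m/s and contact force between the fingers and red_box below 0.05 N)).
It also fails if it takes over 128 s, if anything falls off the work surface, if the arm or the gripper's body presses on something with over 40 N, if the wrist force passes 120 N, or if a joint passes its speed limit or range.

### The arm

A 6-joint arm with a two-finger parallel gripper is mounted at the origin on the work surface. World frame = base frame: x ahead of the robot, y to its left, z up, the work surface at z = 0. Lengths are in mm, angles in rad, forces in N, time in s.
With the tool pointing down it reaches from about 350 to 950 mm from the base axis. Payload 17.4 kg.
Tool frame: the origin (TCP) lies midway between the tips of the shut fingers; the grasp point (between the pads) lies 19 mm behind it; z points along the fingers, y is the line along which they close (so a half turn about z gives the same grasp; the last joint's range is limited). The gripper opens to 93 mm and grips with 3 to 60 N. Pads are 15 mm wide; open, the fingers measure 128 mm over their backs; the gripper's body (75 mm by 188 mm) begins 65 mm behind the grasp point.
Start: joints at [-1.353, 0.116, 1.442, -0, 1.584, -0.038], TCP at [170.778, -653.044, 198.646] pointing down, gripper open.
Joint ranges: [-2.83, 2.83], [-0.83, 2.19], [0.07, 2.5], [-1.14, 4.28], [0.01, 3], [-2.97, 2.97]. Speed limits (rad/s): [1.89, 1.89, 2.22, 3.14, 3.14, 3.14].

### API

Orientations are given as a rotation vector (axis times angle).
In Python, from cell import ctrl, imaging gives the robot as it stands. The module is installed in compiled form; this text tells all that it offers.
- The arm moves only by the tool move_arm, never from a script. Its argument "series" is a list that holds one entry, the list of rows, each a list of 7 numbers: the shift along the world's x, y, z in cm, then the turn, a rotation vector about the world's x, y, z in degrees, then the closure, from -1 (fully open) to 1 (shut). In form: [[[tx, ty, tz, wx, wy, wz, jaw], ...]]. A call has 1 to 8 rows; each row is the pose to reach, as a shift and turn from the pose commanded when the call began; what a row does not reach only later rows make up. A row lasts 1/12 s, in which the tool goes at most 41.7 mm and 7.16 degrees, less where a joint would pass 70% of its speed; a pose out of reach is approached as far as the arm can. A call with a gripper value outside its range is refused whole. The fingers move at their own pace and stop on an object; "grip_force" is the grip in N (left out, the last holds). Time passes only in rows, so rows that repeat a pose let the fingers close. It gives the time, the measured TCP pose, the force, the opening and the grip force at its end, in the units of the state.
- ctrl.read_state(): the state, without advancing time (a new reading comes with each control period).
- imaging.read_camera(name): name is "scene" or "top" or "wrist"; returns a dict with "pixels" (420x560x3 uint8, red, green, blue), "intrinsics" (3x3 intrinsics, pixels), "dist" ([k1, k2, p1, p2, k3] as OpenCV has them; the pictures are not rectified), "camera_from_world" (4x4, takes a point from world to camera coordinates). Camera axes: x right, y down, z forward; pixel columns grow to the right and rows downward; lengths in mm; the calibration is good to about 2 mm. A picture is of the moment at which its call begins. There is no depth.
- ctrl.close_job(): hands the job in; it is judged then, once.
The state is a dict: "time": time; "joint_positions": joint angles; "joint_vel": joint speeds; "joint_efforts": joint torques, N m; "eef_pos": TCP position; "ee_rot": TCP orientation; "force": force on the tool from outside, world axes, zero at the start; "moment": the same for the moment, N m; "gripper_width": opening from 0.0 (shut) to 1.0 (fully open); "grasp_force": force on a finger pad.
Only numpy, scipy, OpenCV 4.12 (cv2) and the standard library are available. Lean on these libraries where they do the work, as an engineer would, in place of code of your own. Each camera call takes 0.05 s, during which the arm holds its last target. There are 200 camera calls.

## Working session

There is one attempt and no reset: what is moved stays moved. The work goes in short steps, Python scripts to look and compute and a tool call to move; the robot and the scene stay as the last step left them, time stands still between calls to the robot, and variables do not carry over. Pictures are saved under pics/ and viewed, at most 14 in all, crops included, and the job is handed in when it is done.

Besides the shell and the picture viewer there is one more tool, called after ">>>" in YAML: its name, and indented under it one key for each argument. move_arm: Moves the arm, as the interface text tells. Its arguments: {"type":"object","properties":{"series":{"type":"array"},"grip_force":{"type":"number"}},"required":["series"]}

```bash
mkdir -p pics
cat > h.py <<'E'
import numpy as np, cv2
from cell import ctrl, imaging
def snap(n,f):
    c=imaging.read_camera(n); cv2.imwrite('pics/'+f,c['pixels'][:,:,::-1]); np.save('pics/'+f+'.npy',c,allow_pickle=True); return c
def load(f): return np.load('pics/'+f+'.npy',allow_pickle=True).item()
def ray(c,uv,z):
    p=cv2.undistortPoints(np.array(uv,float).reshape(-1,1,2),c['intrinsics'],np.array(c['dist'],float)).reshape(-1,2)
    T=np.array(c['camera_from_world']);R=T[:3,:3];t=T[:3,3];o=-R.T@t
    d=np.c_[p,np.ones(len(p))]@R; z=np.broadcast_to(z,len(p))
    return o+d*((z-o[2])/d[:,2])[:,None]
def proj(c,P):
    T=np.array(c['camera_from_world']);
    return cv2.projectPoints(np.array(P,float).reshape(-1,1,3),cv2.Rodrigues(T[:3,:3])[0],T[:3,3],c['intrinsics'],np.array(c['dist'],float))[0].reshape(-1,2)
E
python3 - <<'E'
from h import *
np.set_printoptions(precision=3,suppress=True)
for n in('top','scene'):
    c=snap(n,n+'0.png');T=np.array(c['camera_from_world']);print(n,-T[:3,:3].T@T[:3,3])
    cv2.imwrite(f'pics/{n}0b.png',cv2.resize(c['pixels'][:,:,::-1],(800,600),interpolation=cv2.INTER_CUBIC))
print(ctrl.read_state())
E
```

```text
top [454.247  17.536 879.752]
scene [ 972.532 -731.441  582.609]
{'time': 0.1, 'joint_positions': array([-1.353,  0.116,  1.442,  0.   ,  1.584, -0.038]), 'joint_vel': array([-0.   , -0.001, -0.001, -0.001, -0.001,  0.002]), 'joint_efforts': array([  0.001, -72.29 , -62.387,   0.078,   0.023,  -0.   ]), 'eef_pos': array([ 170.721, -652.847,  197.99 ]), 'ee_rot': array([-3.115, -0.401,  0.   ]), 'force': array([ 1.041, -0.125, -0.621]), 'moment': array([ 0.053,  0.031, -0.001]), 'grasp_force': 0.0, 'gripper_width': 1.0001168427749056}
```

View pics/top0b.png

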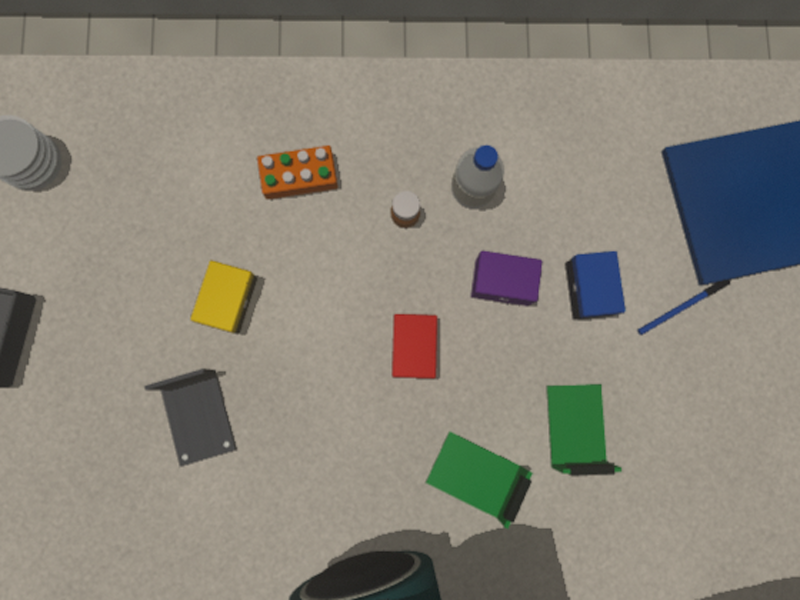

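View pics/scene0b.png

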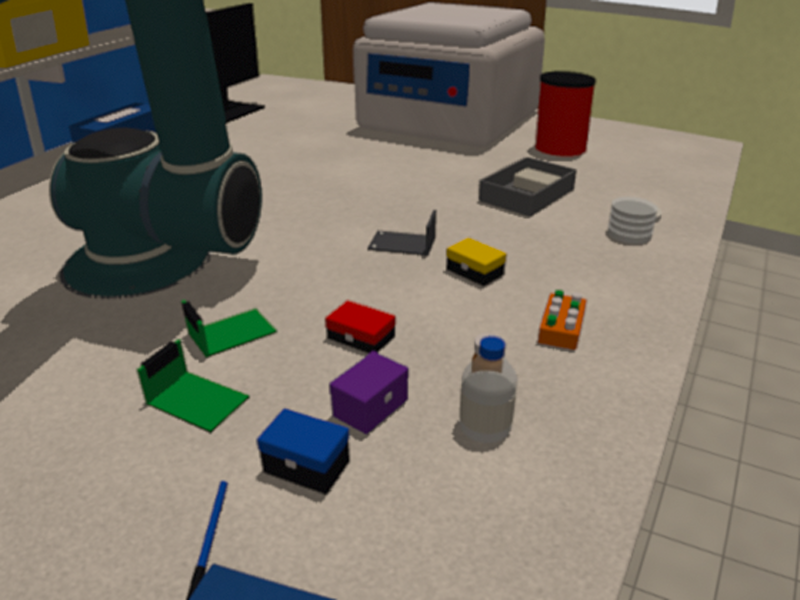

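Two greens could be the loose angle: A at top-image (477,475) and B at (577,430), both in 800-px coordinates. I'll compute their distances from the base and check them in an enlarged crop.

Run:
```python
from h import *
np.set_printoptions(precision=1,suppress=True)
c=load('top0.png');im=c['pixels'][:,:,::-1].copy();hsv=cv2.cvtColor(im,cv2.COLOR_BGR2HSV)
def comps(m,amin=150):
    n,l,s,ce=cv2.connectedComponentsWithStats(m.astype(np.uint8));return [(l==i) for i in range(1,n) if s[i,4]>amin]
H,S,V=[hsv[...,i].astype(int) for i in range(3)]
M={'yellow':((H>20)&(H<32)&(S>150),46),'red':(((H<5)|(H>174))&(S>150),40),'blue':((H>105)&(H<118)&(S>150),56),'purple':((H>125)&(H<150)&(S>90),56),'green':((H>50)&(H<75)&(S>120),5)}
for k,(m,z) in M.items():
    for q in comps(m):
        vm=np.median(V[q]); q2=(q&(V>vm*0.85)).astype(np.uint8); q2=cv2.morphologyEx(q2,cv2.MORPH_OPEN,np.ones((3,3)))
        ct=max(cv2.findContours(q2,0,cv2.CHAIN_APPROX_NONE)[0],key=cv2.contourArea).reshape(-1,2)
        w=ray(c,ct,z)[:,:2].astype(np.float32); r=cv2.minAreaRect(w); b=cv2.boxPoints(r)
        if r[1][0]>180: continue
        print(k,np.array(r[0]),np.array(r[1]),round(r[2],1),'base dist %.0f'%np.hypot(*r[0]),'px',ct.mean(0)/.7); 
        if k=='green': print(b)
a=cv2.resize(im[250:330,100:170],None,fx=6,fy=6,interpolation=cv2.INTER_CUBIC)
b=cv2.resize(im[260:370,290:440],None,fx=2.5,fy=2.5,interpolation=cv2.INTER_CUBIC)
o=np.zeros((480,800,3),np.uint8);o[:,:420]=a;o[:275,420:795]=b;cv2.imwrite('pics/crop1.png',o)
```

```text
yellow [586.4 249.8] [58.3 86.5] 73.5 base dist 637 px [219.9 295.1]
red [514.1 -19.5] [58.2 86.5] 88.8 base dist 514 px [413.9 345.3]
blue [ 732.5 -506.8] [160.3 230.9] 84.0 base dist 891 px [748.3 198. ]
blue [ 785.4 -127.6] [29.1 30.4] 88.3 base dist 796 px [485.7 155.7]
blue [ 597.8 -283.3] [86.2 58.9] 4.9 base dist 661 px [599.2 283.1]
purple [ 609.6 -154. ] [87.8 58.7] 81.0 base dist 629 px [508.2 275.2]
green [ 399.4 -255.7] [110.4  78.4] 0.8 base dist 474 px [575.9 423.6]
[[ 343.6 -217.2]
 [ 344.7 -295.6]
 [ 455.1 -294.1]
 [ 454.  -215.7]]
green [ 331.5 -102.5] [110.4  77.9] 62.9 base dist 347 px [472.8 473.7]
[[ 271.6 -133.9]
 [ 341.  -169.4]
 [ 391.3  -71.1]
 [ 322.   -35.6]]
```

View pics/crop1.png

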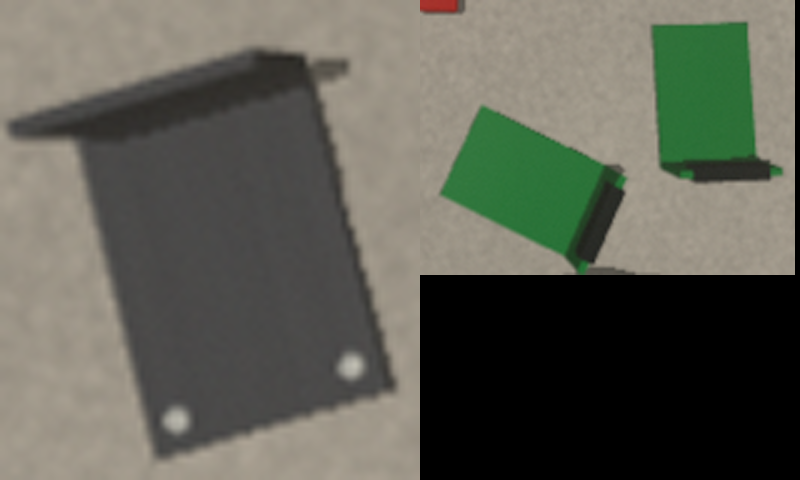

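B (577,430) is the one meant: it is 474 mm from the base, against 347 mm for A at (477,475). The crop shows both with full green feet and black strips. In the same crop, the fixed foot's toe corners are at (158,458) and (395,388), with the upright at the top. Next I'll fit the fixed angle.

Run:
```python
from h import *
from scipy.optimize import least_squares
np.set_printoptions(precision=1,suppress=True)
c=load('top0.png')
uv=np.array([[158,458],[395,388],[80,140],[310,92],[10,128],[258,50]])/6+[100,250]-0.5+0.08
P=np.array([[-56,40,5],[-56,-40,5],[56,40,5],[56,-40,5],[56,40,60],[62,-40,60]])
def pts(q):
    R=np.array([[np.cos(q[2]),-np.sin(q[2])],[np.sin(q[2]),np.cos(q[2])]]);return np.c_[P[:,:2]@R.T+q[:2],P[:,2]]
print(ray(c,uv,P[:,2])[:,:2])
for idx in (range(6),[0,1,2,3],[0,1]):
    idx=list(idx)
    s=least_squares(lambda q:(proj(c,pts(q))[idx]-uv[idx]).ravel(),[450,280,.25]);print(s.x[:2],np.degrees(s.x[2]),s.fun.reshape(-1,2))
```

```text
[[350.9 310.2]
 [372.4 232.3]
 [456.8 340.1]
 [471.8 263.4]
 [460.7 341.9]
 [484.4 264.8]]
[414. 287.] 15.195992412842465 [[-0.4  0.8]
 [-0.7  1. ]
 [-0.1 -0.4]
 [ 0.2 -3.3]
 [ 0.8  1.7]
 [ 0.1  0. ]]
[413.1 286.5] 15.511288317815136 [[ 0.   1.3]
 [-0.4  1.3]
 [ 0.   0.2]
 [ 0.3 -2.9]]
[415.6 286.1] 15.395369164156676 [[ 0.2 -0. ]
 [-0.2  0. ]]
```

>>> move_arm:
  series:
    - [[3,5,2,0,0,0,-1],[5,9,2,0,0,0,-1],[7,13,2,0,0,0,-1],[9,17,2,0,0,0,-1],[11,21,2,0,0,0,-1],[13,25,2,0,0,0,-1],[15,29,2,0,0,0,-1],[17,33,2,0,0,0,-1]]

```text
time: 0.77
eef_pos: [322.9, -357.3, 218.4]
ee_rot: [-3.116, -0.4, 0.0]
force: [-0.0, -0.5, -0.2]
gripper_width: 0.997
grasp_force: 0.0
```

>>> move_arm:
  series:
    - [[0,2,0,0,0,7,-1],[0,4,0,0,0,14,-1],[0,6,0,0,0,21,-1],[0,6.6,0,0,0,28,-1],[0,6.6,0,0,0,35,-1],[0,6.6,0,0,0,42,-1],[0,6.6,0,0,0,49,-1],[0,6.6,0,0,0,56,-1]]

```text
time: 1.43
eef_pos: [322.6, -293.1, 218.5]
ee_rot: [-2.557, -1.825, 0.0]
force: [0.2, -0.2, 0.4]
gripper_width: 0.999
grasp_force: 0.0
```

>>> move_arm:
  series:
    - [[0,0,-2,0,0,7,-1],[0,0,-4,0,0,14,-1],[0,0,-6,0,0,20,-1],[0,0,-6,0,0,20,-1],[0,0,-6,0,0,20,-1],[0,0,-6,0,0,20,-1]]

```text
time: 1.93
eef_pos: [322.9, -293.5, 159.8]
ee_rot: [2.212, 2.229, -0.0]
force: [-0.5, -0.6, 0.9]
gripper_width: 0.997
grasp_force: 0.0
```

Run:
```python
from h import *
np.set_printoptions(precision=2,suppress=True)
s=ctrl.read_state();print(s['eef_pos'],s['ee_rot'],s['joint_positions'],s['time'])
c=snap('wrist','w1.png');T=np.array(c['camera_from_world']);print(-T[:3,:3].T@T[:3,3],T[:3,:3])
im=c['pixels'][:,:,::-1].copy()
# predicted model overlay
a=np.radians(180.8);o=np.array([379.5,-255.9]);R=np.array([[np.cos(a),-np.sin(a)],[np.sin(a),np.cos(a)]])
P=np.array([[-76,40,5],[-76,-40,5],[36,40,5],[36,-40,5],[33,-30,62],[33,30,62],[45,-30,62],[45,30,62.]])
W=np.c_[P[:,:2]@R.T+o,P[:,2]];uv=proj(c,W);print(uv)
for u in uv: cv2.circle(im,tuple(int(round(x)) for x in u),3,(255,0,255),1)
cv2.imwrite('pics/w1o.png',im)
```

```text
[ 322.87 -293.46  159.82] [ 2.21  2.23 -0.  ] [-0.8  -0.42  1.98 -0.    1.58 -0.8 ] 1.9333
[ 321.91 -217.25  345.93] [[ 1.    0.01  0.  ]
 [ 0.01 -0.96  0.28]
 [ 0.   -0.28 -0.96]]
[[396.39 198.02]
 [403.72 127.89]
 [302.36 198.66]
 [303.13 128.73]
 [309.95 139.7 ]
 [308.86 201.82]
 [297.18 139.79]
 [296.83 201.9 ]]
```

View pics/w1o.png

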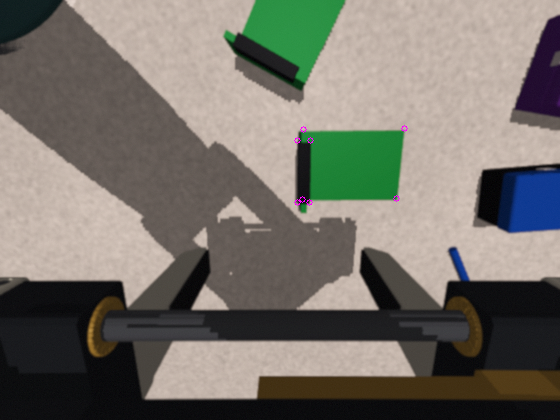

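The overlay puts the strip at about (303,170) and the foot corners within about 1 px of the picture, so pose B holds. Moving to the grasp.

>>> move_arm:
  series:
    - [[1.76,3.7,-1,0,0,0,-1],[1.76,3.7,-3,0,0,0,-1],[1.76,3.7,-6,0,0,0,-1],[1.76,3.7,-9,0,0,0,-1],[1.76,3.7,-12,0,0,0,-1],[1.76,3.7,-12.8,0,0,0,-1],[1.76,3.7,-12.8,0,0,0,0],[1.76,3.7,-12.8,0,0,0,0.6]]
  grip_force: 25

```text
time: 2.65
eef_pos: [340.8, -256.8, 32.3]
ee_rot: [2.209, 2.232, 0.0]
force: [-0.3, 0.4, 0.8]
gripper_width: 0.903
grasp_force: 0.0
```

>>> move_arm:
  series:
    - [[0,0,0,0,0,0,1],[0,0,0,0,0,0,1],[0,0,0,0,0,0,1],[0,0,0,0,0,0,1],[0,0,0,0,0,0,1],[0,0,0,0,0,0,1]]

```text
time: 3.15
eef_pos: [340.3, -256.3, 30.9]
ee_rot: [2.209, 2.234, 0.0]
force: [-0.2, -0.8, 0.1]
gripper_width: 0.474
grasp_force: 0.0
```

>>> move_arm:
  series:
    - [[0,0,0,0,0,0,1],[0,0,0,0,0,0,1],[0,0,0,0,0,0,1],[0,0,0,0,0,0,1],[0,0,0,0,0,0,1],[0,0,0,0,0,0,1],[0,0,0,0,0,0,1],[0,0,0,0,0,0,1]]

```text
time: 3.82
eef_pos: [340.2, -256.2, 30.6]
ee_rot: [-2.209, -2.234, 0.0]
force: [-1.4, -0.5, 0.6]
gripper_width: 0.125
grasp_force: 25.0
```

>>> move_arm:
  series:
    - [[0,0,1,0,0,0,1],[0,0,4,0,0,0,1],[0.5,0,8,0,0,0,1],[3,2,12,0,0,0,1],[6,5,13,0,0,2,1],[7,8.5,13,0,0,5,1],[7.5,12,13,0,0,8,1],[8,16,13,0,0,10,1]]

```text
time: 4.48
eef_pos: [420.5, -94.7, 161.5]
ee_rot: [2.002, 2.42, 0.0]
force: [1.2, 0.3, -2.4]
gripper_width: 0.127
grasp_force: 24.9
```

>>> move_arm:
  series:
    - [[0,4,0,0,0,2,1],[0,8,0,0,0,4,1],[0,12,0,0,0,4.6,1],[-1,16,0,0,0,4.6,1],[-2,20,0,0,0,4.6,1],[-4,23,0,0,0,4.6,1],[-6,26,0,0,0,4.6,1],[-6.6,29,0,0,0,4.6,1]]

```text
time: 5.15
eef_pos: [352.0, 195.1, 161.5]
ee_rot: [1.906, 2.497, 0.001]
force: [-0.0, -1.0, -1.6]
gripper_width: 0.131
grasp_force: 25.0
```

>>> move_arm:
  series:
    - [[0,0,0,0,0,0,1],[0,0,0,0,0,0,1],[0,0,0,0,0,0,1]]

```text
time: 5.4
eef_pos: [354.3, 193.5, 160.9]
ee_rot: [1.906, 2.497, -0.0]
force: [0.7, -0.5, -1.2]
gripper_width: 0.126
grasp_force: 25.0
```

Run:
```python
from h import *
np.set_printoptions(precision=2,suppress=True)
s=ctrl.read_state();print(s['eef_pos'],s['ee_rot'],s['grasp_force'],s['gripper_width'])
c=snap('wrist','w2.png')
im=c['pixels'][:,:,::-1].copy()
a=np.radians(15.3);o=np.array([415,286.3]);R=np.array([[np.cos(a),-np.sin(a)],[np.sin(a),np.cos(a)]])
P=np.array([[-56,40,5],[-56,-40,5],[56,40,5],[56,-40,5],[56,40,60],[56,-40,60],[62,40,60],[62,-40,60.]])
W=np.c_[P[:,:2]@R.T+o,P[:,2]];uv=proj(c,W);print(uv)
k=1.42;im=cv2.resize(im,None,fx=k,fy=k,interpolation=cv2.INTER_CUBIC)
for u in uv: cv2.circle(im,tuple(int(round(x*k)) for x in u),3,(255,0,255),1)
cv2.imwrite('pics/w2o.png',im)
```

```text
[354.26 193.48 160.9 ] [ 1.91  2.5  -0.  ] 24.979601204395294 0.12589087848518962
[[310.08  93.6 ]
 [308.39 167.85]
 [413.67  93.3 ]
 [404.98 167.72]
 [439.57  86.  ]
 [427.2  174.73]
 [446.27  85.96]
 [433.36 174.72]]
```

View pics/w2o.png

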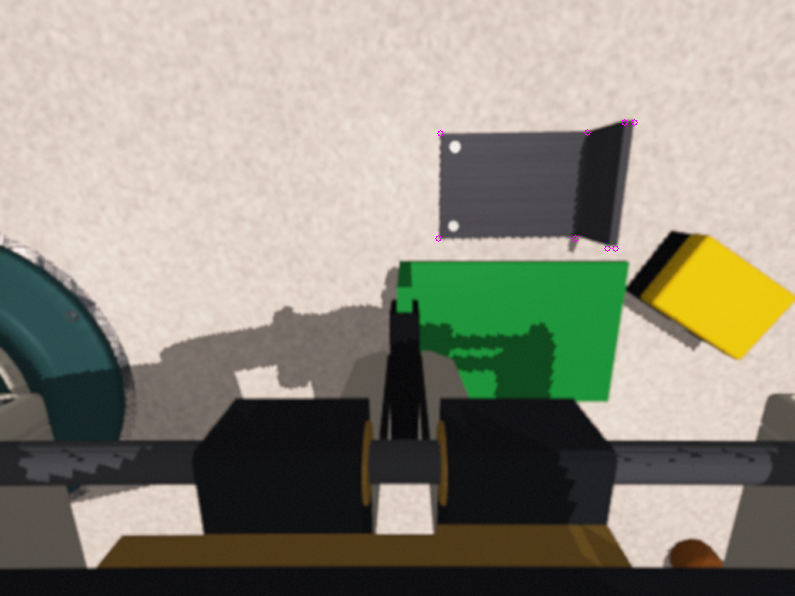

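The fixed-angle overlay fits the picture to about 1 px, with toe corners at (440,133) and (440,238). The green angle hangs level in the grip. Carrying it over and lowering.

>>> move_arm:
  series:
    - [[0,3.5,0,0,0,0,1],[0,6.5,0,0,0,0,1],[0,7.6,-2,0,0,0,1],[0,7.6,-5,0,0,0,1],[0,7.6,-8,0,0,0,1],[0,7.6,-10.5,0,0,0,1],[0,7.6,-11.2,0,0,0,1],[0,7.6,-11.2,0,0,0,1]]

```text
time: 6.12
eef_pos: [354.0, 268.4, 47.2]
ee_rot: [-1.908, -2.494, 0.005]
force: [0.3, 0.0, -2.9]
gripper_width: 0.126
grasp_force: 25.0
```

>>> move_arm:
  series:
    - [[0,0,-0.4,0,0,0,1],[0,0,-0.8,0,0,0,1],[0,0,-0.8,0,0,0,1],[0,0,-0.8,0,0,0,1]]

```text
time: 6.45
eef_pos: [354.7, 269.9, 41.5]
ee_rot: [1.907, 2.496, 0.002]
force: [0.4, 0.4, -2.9]
gripper_width: 0.127
grasp_force: 25.0
```

>>> move_arm:
  series:
    - [[0,0,-0.2,0,0,0,1],[0,0,-0.4,0,0,0,1],[0,0,-0.5,0,0,0,1],[0,0,-0.5,0,0,0,1],[0,0,-0.5,0,0,0,1]]

```text
time: 6.87
eef_pos: [354.3, 269.8, 35.8]
ee_rot: [1.907, 2.497, 0.0]
force: [-0.6, -1.1, -0.2]
gripper_width: 0.122
grasp_force: 25.0
```

>>> move_arm:
  series:
    - [[0,0,-0.05,0,0,0,0.6],[0,0,-0.05,0,0,0,0.5],[0,0,-0.05,0,0,0,0.4],[0,0,-0.05,0,0,0,0.4],[0,0,-0.05,0,0,0,0.4],[0,0,-0.05,0,0,0,0.4]]

```text
time: 7.37
eef_pos: [354.3, 269.8, 35.2]
ee_rot: [1.907, 2.497, 0.0]
force: [-0.4, 0.0, -0.6]
gripper_width: 0.299
grasp_force: 0.0
```

>>> move_arm:
  series:
    - [[0,0,1,0,0,0,0.4],[0,0,4,0,0,0,0.2],[0,-2,8,0,0,0,0],[0,-5,11,0,0,0,-1],[0,-8,12,0,0,0,-1],[0,-10,12,0,0,0,-1],[0,-10,12,0,0,0,-1],[0,-10,12,0,0,0,-1]]

```text
time: 8.03
eef_pos: [354.5, 169.2, 156.1]
ee_rot: [1.909, 2.494, 0.002]
force: [-0.8, 0.6, 0.0]
gripper_width: 0.752
grasp_force: 0.0
```

Run:
```python
from h import *
np.set_printoptions(precision=2,suppress=True)
s=ctrl.read_state();print(s['eef_pos'],s['ee_rot'],s['time'],s['gripper_width'])
c=snap('wrist','w3.png')
im=c['pixels'][:,:,::-1].copy()
a=np.radians(15.3);o=np.array([415,286.3]);R=np.array([[np.cos(a),-np.sin(a)],[np.sin(a),np.cos(a)]])
# fixed frame points: green toe (x=52 at -24), corners top z 10 ; green upright inner x=-60
P=np.array([[52,40,10],[52,-40,10],[-60,40,10],[-60,-40,10],[-60,40,65],[-60,-40,65],[56,40,60],[56,-40,60.]])
W=np.c_[P[:,:2]@R.T+o,P[:,2]];uv=proj(c,W);print(uv)
k=1.42;im=cv2.resize(im,None,fx=k,fy=k,interpolation=cv2.INTER_CUBIC)
for u in uv: cv2.circle(im,tuple(int(round(x*k)) for x in u),3,(255,0,255),1)
cv2.imwrite('pics/w3o.png',im)
```

```text
[354.48 169.24 156.09] [1.91 2.49 0.  ] 8.0333 0.7522462443218005
[[422.09  67.23]
 [412.53 147.22]
 [312.97  67.91]
 [311.18 147.69]
 [319.12  54.77]
 [316.46 151.19]
 [453.08  55.23]
 [439.23 150.22]]
```

View pics/w3o.png

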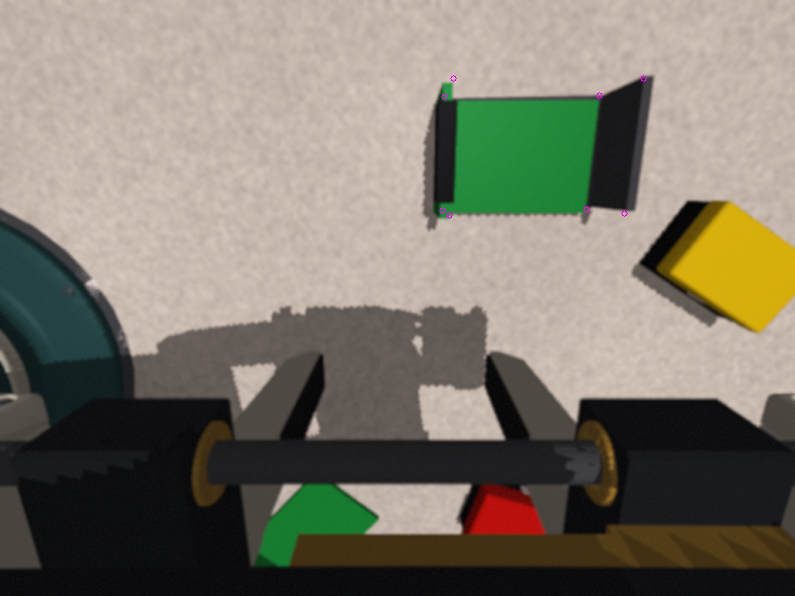

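The green angle lies nested: its toe at (590,150) sits against the dark upright, and its own upright with the black strip is at (447,150), at the opposite end. The sideways offset is about 2 mm, within tolerance. Next is the blue box.

>>> move_arm:
  series:
    - [[1.8,-3.2,0,0,0,7,-1],[3.6,-6.6,0,0,0,14,-1],[5.4,-10,0,0,0,21,-1],[7.2,-13.4,0,0,0,28,-1],[9,-16.8,0,0,0,35,-1],[10.8,-20.2,0,0,0,42,-1],[12.6,-23.6,0,0,0,49,-1],[14.4,-27,0,0,0,56,-1]]

```text
time: 8.75
eef_pos: [489.6, -82.5, 154.8]
ee_rot: [-0.671, -3.068, -0.0]
force: [1.4, 0.9, 0.9]
gripper_width: 1.004
grasp_force: 0.0
```

>>> move_arm:
  series:
    - [[2,-3.4,0,0,0,7,-1],[4,-6.8,0,0,0,14,-1],[6,-10.2,0,0,0,21,-1],[8,-13.6,0,0,0,24,-1],[9.8,-17.5,0,0,0,24,-1],[9.8,-18,0,0,0,24,-1],[9.8,-18,0,0,0,24,-1],[9.8,-18,0,0,0,24,-1]]

```text
time: 9.42
eef_pos: [586.9, -260.6, 154.2]
ee_rot: [-0.029, -3.14, -0.002]
force: [-0.5, 0.7, 0.5]
gripper_width: 1.0
grasp_force: 0.0
```

```bash
cat >> h.py <<'E'
def overlay(c,o,yaw,dim,f,z0=0):
    im=c['pixels'][:,:,::-1].copy();a=np.radians(yaw);R=np.array([[np.cos(a),-np.sin(a)],[np.sin(a),np.cos(a)]])
    x,y,z=dim;P=np.array([[i*x/2,j*y/2,k+z0] for k in(0,z) for i,j in((1,1),(1,-1),(-1,-1),(-1,1))])
    uv=proj(c,np.c_[P[:,:2]@R.T+o,P[:,2]]);k=1.42;im=cv2.resize(im,None,fx=k,fy=k,interpolation=cv2.INTER_CUBIC)
    for i,u in enumerate(uv): cv2.circle(im,tuple(int(round(v*k)) for v in u),3,(255,0,255) if i<4 else (0,255,255),1)
    cv2.imwrite('pics/'+f,im)
E
python3 - <<'E'
from h import *
s=ctrl.read_state();print(s['eef_pos'],s['ee_rot'],s['time'],s['gripper_width'],s['joint_positions'])
c=snap('wrist','w4.png');overlay(c,[597.8,-283.3],4.9,(90,62,56),'w4o.png')
E
```

```text
[ 586.89824555 -260.62034476  154.22162468] [-2.89454763e-02 -3.13996376e+00 -1.73737630e-03] 9.4167 1.0001717303763529 [-4.57801762e-01  6.14056805e-02  1.57168045e+00  3.49366721e-04
  1.51033352e+00 -2.01018322e+00]
```

View pics/w4o.png

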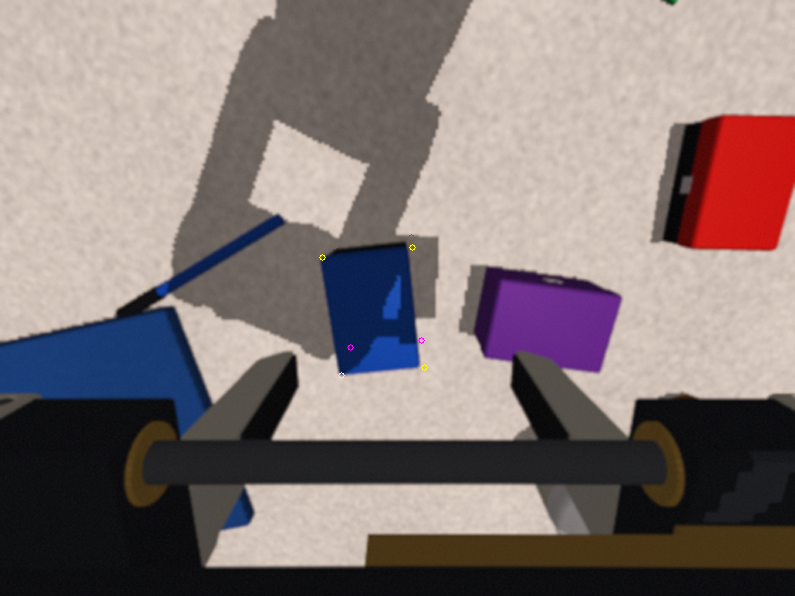

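Overlay for blue: the left corners (322,257) and (340,375) fit; the right ones sit about 4 px outside, so the centre is about 1.5 mm further toward -y. The tool still needs +6°. Grasping it.

>>> move_arm:
  series:
    - [[1.1,-2.4,-2,0,0,6,-1],[1.1,-2.4,-5,0,0,6,-1],[1.1,-2.4,-8,0,0,6,-1],[1.1,-2.4,-11,0,0,6,-1],[1.1,-2.4,-12.7,0,0,6,-1],[1.1,-2.4,-12.7,0,0,6,-1],[1.1,-2.4,-12.7,0,0,6,0.3],[1.1,-2.4,-12.7,0,0,6,1]]
  grip_force: 20

```text
time: 10.13
eef_pos: [598.5, -285.1, 30.3]
ee_rot: [-0.137, 3.137, -0.002]
force: [-0.5, -0.2, -0.3]
gripper_width: 0.905
grasp_force: 0.0
```

>>> move_arm:
  series:
    - [[0,0,0,0,0,0,1],[0,0,0,0,0,0,1],[0,0,0,0,0,0,1],[0,0,0,0,0,0,1],[0,0,0,0,0,0,1],[0,0,0,0,0,0,1]]

```text
time: 10.63
eef_pos: [598.0, -285.7, 29.2]
ee_rot: [-0.135, 3.138, -0.0]
force: [-1.0, 2.3, 7.7]
gripper_width: 0.661
grasp_force: 20.0
```

>>> move_arm:
  series:
    - [[0,0,1,0,0,0,1],[0,0,4,0,0,0,1],[0,0,8,0,0,0,1],[0,0,12,0,0,0,1],[-0.5,2,14,0,0,0,1],[-1.5,5.5,14,0,0,2,1],[-2.6,9,14,0,0,4,1],[-3.7,12.6,14,0,0,6,1]]

```text
time: 11.3
eef_pos: [559.9, -158.8, 168.9]
ee_rot: [-0.3, 3.127, -0.0]
force: [1.1, 0.6, -2.5]
gripper_width: 0.664
grasp_force: 20.0
```

>>> move_arm:
  series:
    - [[-1.2,3.7,0,0,0,1,1],[-2.4,7.4,0,0,0,2,1],[-3.6,11.1,0,0,0,3,1],[-4.8,14.8,0,0,0,4,1],[-6,18.5,0,0,0,4.4,1],[-7.2,22.2,0,0,0,4.4,1],[-8.4,25.9,0,0,0,4.4,1],[-9.6,29.6,0,0,0,4.4,1]]

```text
time: 11.97
eef_pos: [463.6, 137.7, 169.0]
ee_rot: [-0.418, 3.113, -0.0]
force: [0.8, 1.2, -2.0]
gripper_width: 0.664
grasp_force: 20.0
```

>>> move_arm:
  series:
    - [[-1.2,3.7,0,0,0,0,1],[-2.4,7.4,0,0,0,0,1],[-3.6,11.1,0,0,0,0,1],[-5,15,0,0,0,0,1],[-5,15,0,0,0,0,1],[-5,15,0,0,0,0,1]]

```text
time: 12.47
eef_pos: [413.7, 287.8, 168.6]
ee_rot: [0.425, -3.113, 0.0]
force: [0.2, -0.5, -1.7]
gripper_width: 0.662
grasp_force: 20.0
```

Run:
```python
from h import *
s=ctrl.read_state();print(s['eef_pos'],s['ee_rot'],s['time'],s['gripper_width'],s['force'])
```

```text
[413.68658217 287.81873198 168.55479089] [ 4.24716251e-01 -3.11267372e+00  1.82754899e-04] 12.4667 0.6624088625941912 [ 0.24440744 -0.46857882 -1.7439385 ]
```

>>> move_arm:
  series:
    - [[0.13,-0.15,-3,0,0,0,1],[0.13,-0.15,-6,0,0,0,1],[0.13,-0.15,-9,0,0,0,1],[0.13,-0.15,-11,0,0,0,1],[0.13,-0.15,-12.1,0,0,0,1],[0.13,-0.15,-12.2,0,0,0,1],[0.13,-0.15,-12.2,0,0,0,1]]

```text
time: 13.05
eef_pos: [416.4, 284.3, 46.8]
ee_rot: [-0.418, 3.114, -0.0]
force: [-0.7, 0.6, -0.6]
gripper_width: 0.663
grasp_force: 20.0
```

>>> move_arm:
  series:
    - [[0,0,-0.3,0,0,0,1],[0,0,-0.5,0,0,0,1],[0,0,-0.6,0,0,0,1],[0,0,-0.6,0,0,0,1],[0,0,-0.6,0,0,0,1]]

```text
time: 13.47
eef_pos: [416.1, 284.9, 40.6]
ee_rot: [-0.419, 3.113, 0.0]
force: [0.1, 0.3, -1.1]
gripper_width: 0.663
grasp_force: 20.0
```

>>> move_arm:
  series:
    - [[-0.1,0.1,-0.1,0,0,0,1],[-0.1,0.1,-0.15,0,0,0,1],[-0.1,0.1,-0.15,0,0,0,1]]

```text
time: 13.72
eef_pos: [415.0, 286.0, 39.2]
ee_rot: [-0.419, 3.113, 0.0]
force: [-2.5, -0.6, 4.0]
gripper_width: 0.665
grasp_force: 20.0
```

>>> move_arm:
  series:
    - [[0,0,0,0,0,0,0.2],[0,0,0,0,0,0,0],[0,0,0,0,0,0,-0.5],[0,0,0,0,0,0,-0.7],[0,0,0,0,0,0,-0.7],[0,0,0,0,0,0,-0.7]]

```text
time: 14.22
eef_pos: [415.0, 285.8, 38.6]
ee_rot: [-0.419, 3.113, -0.0]
force: [0.9, 0.0, -0.6]
gripper_width: 0.844
grasp_force: 0.0
```

>>> move_arm:
  series:
    - [[0,0,2,0,0,0,-1],[0,0,5,0,0,0,-1],[0,0,8,0,0,0,-1],[2,-1,11,0,0,-7,-1],[5,-2,12,0,0,-14,-1],[8,-3,12,0,0,-21,-1],[11,-3.6,12,0,0,-28,-1],[14,-3.6,12,0,0,-32,-1]]

```text
time: 14.88
eef_pos: [556.6, 248.6, 159.0]
ee_rot: [0.467, 3.106, 0.0]
force: [-0.4, -0.4, -0.3]
gripper_width: 0.998
grasp_force: 0.0
```

>>> move_arm:
  series:
    - [[2,0,0,0,0,0,-1],[2,0,0,0,0,0,-1],[2,0,0,0,0,0,-1]]

```text
time: 15.13
eef_pos: [575.3, 249.5, 157.9]
ee_rot: [-0.456, -3.107, 0.001]
force: [-0.8, -0.3, -1.2]
gripper_width: 1.005
grasp_force: 0.0
```

Run:
```python
from h import *
s=ctrl.read_state();print(s['eef_pos'],s['ee_rot'],s['time'],s['gripper_width'],s['force'],s['joint_positions'])
c=snap('wrist','w5.png');overlay(c,[586.4,249.8],-16.5,(90,62,46),'w5o.png')
c2=snap('scene','s5.png');im=c2['pixels'][:,:,::-1]
a=cv2.resize(cv2.imread('pics/w5o.png'),(400,300));b=cv2.resize(im[120:220,230:380],(400,267),interpolation=cv2.INTER_CUBIC)
t=snap('top','t5.png');overlay(t,[415,286.3],15.3,(90,62,56),'t5o.png',10);d=cv2.imread('pics/t5o.png');
d=cv2.resize(d[350:480,120:270],(375,325),interpolation=cv2.INTER_CUBIC) 
o=np.zeros((600,800,3),np.uint8);o[:300,:400]=a;o[:267,400:]=b;o[275:,400:775]=d;cv2.imwrite('pics/m5.png',o)
```

```text
[575.28783554 249.51247396 157.86694376] [-4.55939104e-01 -3.10711094e+00  1.05852896e-03] 15.1333 1.0047668581048372 [-0.794911   -0.27654109 -1.17848084] [ 3.68551011e-01  2.69685318e-02  1.60132150e+00  6.93192179e-06
  1.51468540e+00 -9.10844335e-01]
```

View pics/m5.png

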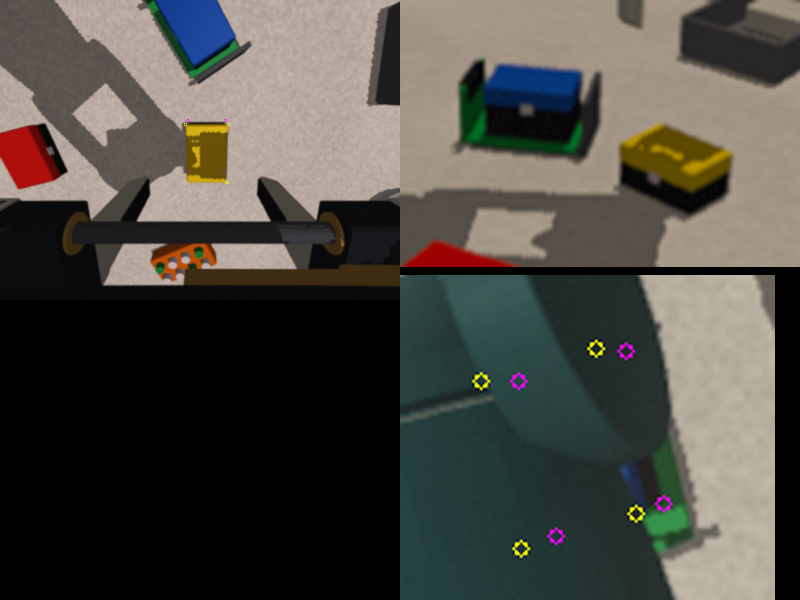

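The views show blue seated on the green foot between the uprights, at (533,105) in the scene crop. The yellow overlay fits at (207,152). Grasping yellow.

>>> move_arm:
  series:
    - [[1.1,0,-2,0,0,0,-1],[1.1,0,-5,0,0,0,-1],[1.1,0,-8,0,0,0,-1],[1.1,0,-11,0,0,0,-1],[1.1,0,-13.5,0,0,0,-1],[1.1,0,-14,0,0,0,-1],[1.1,0,-14,0,0,0,0.3],[1.1,0,-14,0,0,0,1]]

```text
time: 15.95
eef_pos: [586.2, 250.2, 20.4]
ee_rot: [0.454, 3.107, 0.001]
force: [-0.1, 0.1, 0.1]
gripper_width: 0.902
grasp_force: 0.0
```

>>> move_arm:
  series:
    - [[0,0,0,0,0,0,1],[0,0,0,0,0,0,1],[0,0,0,0,0,0,1],[0,0,0,0,0,0,1],[0,0,0,0,0,0,1],[0,0,0,0,0,0,1]]

```text
time: 16.45
eef_pos: [586.5, 250.1, 20.0]
ee_rot: [0.455, 3.107, 0.001]
force: [-1.0, -0.8, 7.5]
gripper_width: 0.665
grasp_force: 20.0
```

>>> move_arm:
  series:
    - [[0,0,1,0,0,0,1],[0,0,4,0,0,0,1],[0,0,8,0,0,0,1],[0,0,12,0,0,0,1],[-1,0.5,15,0,0,5,1],[-4,1.2,15,0,0,11,1],[-8,2,15,0,0,18,1],[-12,3,15,0,0,25,1]]

```text
time: 17.12
eef_pos: [464.9, 279.5, 169.5]
ee_rot: [-0.235, 3.132, 0.0]
force: [-1.4, 0.3, -0.9]
gripper_width: 0.662
grasp_force: 20.0
```

>>> move_arm:
  series:
    - [[-3,0.3,0,0,0,5,1],[-5.1,0.6,0,0,0,7,1],[-5.1,0.6,0,0,0,7,1],[-5.1,0.6,0,0,0,7,1],[-5.1,0.6,0,0,0,7,1]]

```text
time: 17.53
eef_pos: [415.4, 285.8, 169.3]
ee_rot: [-0.418, 3.113, 0.0]
force: [-0.1, -0.2, -1.2]
gripper_width: 0.665
grasp_force: 20.0
```

Run:
```python
from h import *
s=ctrl.read_state();print(s['eef_pos'],s['ee_rot'],s['time'],s['gripper_width'],s['force'])
```

```text
[415.35679853 285.76328643 169.27818369] [-4.18031343e-01  3.11287806e+00  2.10545045e-04] 17.5333 0.66515396156777 [-0.05399802 -0.21606965 -1.17289252]
```

>>> move_arm:
  series:
    - [[0,0,-2.5,0,0,0,1],[0,0,-5,0,0,0,1],[0,0,-7,0,0,0,1],[0,0,-7.6,0,0,0,1],[0,0,-7.8,0,0,0,1],[0,0,-8,0,0,0,1],[0,0,-8.1,0,0,0,1],[0,0,-8.1,0,0,0,1]]

```text
time: 18.2
eef_pos: [415.5, 286.0, 88.7]
ee_rot: [-0.419, 3.112, 0.001]
force: [0.1, -0.1, -0.5]
gripper_width: 0.661
grasp_force: 20.0
```

>>> move_arm:
  series:
    - [[0,0,-0.1,0,0,0,1],[0,0,-0.15,0,0,0,1],[0,0,-0.2,0,0,0,1],[0,0,-0.2,0,0,0,1]]

```text
time: 18.53
eef_pos: [415.1, 285.9, 86.0]
ee_rot: [-0.419, 3.113, 0.0]
force: [0.7, -0.4, 1.5]
gripper_width: 0.664
grasp_force: 20.0
```

>>> move_arm:
  series:
    - [[0,0,0,0,0,0,0.2],[0,0,0,0,0,0,0],[0,0,0,0,0,0,-0.5],[0,0,0,0,0,0,-0.7],[0,0,0,0,0,0,-0.7],[0,0,0,0,0,0,-0.7]]

```text
time: 19.03
eef_pos: [414.9, 285.8, 85.6]
ee_rot: [0.419, -3.113, 0.0]
force: [0.1, -0.5, -0.8]
gripper_width: 0.844
grasp_force: 0.0
```

>>> move_arm:
  series:
    - [[0,0,2,0,0,0,-1],[0,0,5,0,0,0,-1],[0,0,7,0,0,0,-1],[1,-3,8,0,0,-4,-1],[2,-6.5,8,0,0,-8,-1],[3.2,-10,8,0,0,-12,-1],[4.4,-13.7,8,0,0,-16.5,-1],[5.6,-17.4,8,0,0,-16.5,-1]]

```text
time: 19.7
eef_pos: [471.1, 110.2, 165.9]
ee_rot: [0.039, 3.141, 0.0]
force: [0.2, -0.1, -1.3]
gripper_width: 0.999
grasp_force: 0.0
```

>>> move_arm:
  series:
    - [[1.2,-3.7,0,0,0,0,-1],[2.4,-7.4,0,0,0,0,-1],[3.5,-10,0,0,0,0,-1],[3.5,-10,0,0,0,0,-1],[3.5,-10,0,0,0,0,-1]]

```text
time: 20.12
eef_pos: [506.1, 10.6, 165.4]
ee_rot: [-0.036, -3.141, -0.0]
force: [-0.5, 0.7, -0.1]
gripper_width: 1.0
grasp_force: 0.0
```

Run:
```python
from h import *
s=ctrl.read_state();print(s['eef_pos'],s['ee_rot'],s['time'],s['gripper_width'],s['force'],s['joint_positions'])
c=snap('wrist','w6.png');overlay(c,[514.1,-19.5],-1.2,(90,62,40),'w6o.png')
c2=snap('scene','s6.png');im=c2['pixels'][:,:,::-1]
a=cv2.resize(cv2.imread('pics/w6o.png'),(400,300));b=cv2.resize(im[100:200,230:380],(400,267),interpolation=cv2.INTER_CUBIC)
t=snap('top','t6.png');
def crop(o,dim,z0,f):
    overlay(t,o,15.3,dim,f,z0);d=cv2.imread('pics/'+f);return cv2.resize(d[340:480,120:270],(321,300),interpolation=cv2.INTER_CUBIC) 
o=np.zeros((600,800,3),np.uint8);o[:300,:400]=a;o[:267,400:]=b;o[300:,400:721]=crop([415,286.3],(90,62,46),66,'t6o.png');o[300:,:321]=crop([415,286.3],(112,80,55),10,'t6p.png');cv2.imwrite('pics/m6.png',o)
```

```text
[506.11941244  10.64591354 165.42293244] [-3.61047125e-02 -3.14081265e+00 -1.11048449e-04] 20.1167 0.9995016593405022 [-0.5108552   0.74006521 -0.09274194] [-2.94008017e-02 -2.47252369e-01  1.84088026e+00  6.04617969e-05
  1.54853843e+00 -1.57720882e+00]
```

View pics/m6.png

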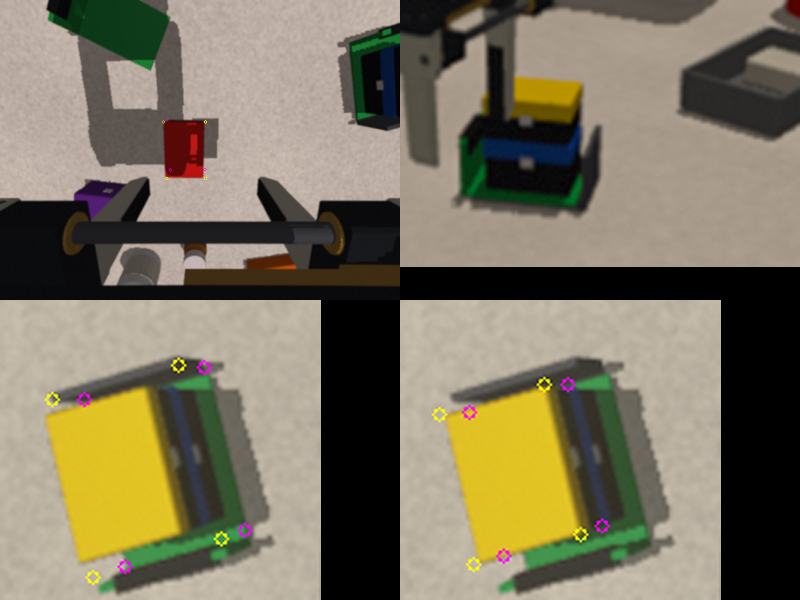

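Yellow is stacked squarely: the top-view corners match within about 3 mm, and the scene crop shows it flush on blue. The red overlay fits at (185,150). Grasping red.

>>> move_arm:
  series:
    - [[0.8,-3,-2,0,0,0,-1],[0.8,-3,-5,0,0,0,-1],[0.8,-3,-8,0,0,0,-1],[0.8,-3,-11,0,0,0,-1],[0.8,-3,-14,0,0,0,-1],[0.8,-3,-15.2,0,0,0,-1],[0.8,-3,-15.2,0,0,0,0.3],[0.8,-3,-15.2,0,0,0,1]]

```text
time: 20.93
eef_pos: [514.2, -17.6, 14.6]
ee_rot: [0.03, 3.141, -0.0]
force: [0.8, 0.1, -0.4]
gripper_width: 0.901
grasp_force: 0.0
```

>>> move_arm:
  series:
    - [[0,0,0,0,0,0,1],[0,0,0,0,0,0,1],[0,0,0,0,0,0,1],[0,0,0,0,0,0,1],[0,0,0,0,0,0,1],[0,0,0,0,0,0,1]]

```text
time: 21.43
eef_pos: [514.7, -18.3, 15.1]
ee_rot: [0.032, 3.139, -0.0]
force: [-0.3, 0.7, 7.1]
gripper_width: 0.658
grasp_force: 20.0
```

>>> move_arm:
  series:
    - [[0,0,1,0,0,0,1],[0,0,4,0,0,0,1],[0,0,8,0,0,0,1],[0,0,12,0,0,0,1],[-0.3,1,16,0,0,3,1],[-1.2,4,17.5,0,0,6,1],[-2.4,7.7,17.5,0,0,9,1],[-3.6,11.4,17.5,0,0,12,1]]

```text
time: 22.1
eef_pos: [477.7, 96.6, 191.1]
ee_rot: [-0.297, 3.124, 0.0]
force: [-0.4, -0.4, -1.4]
gripper_width: 0.661
grasp_force: 20.0
```

>>> move_arm:
  series:
    - [[-1.2,3.7,0,0,0,2,1],[-2.4,7.4,0,0,0,4.5,1],[-3.6,11.1,0,0,0,4.5,1],[-4.8,14.8,0,0,0,4.5,1],[-6.4,19,0,0,0,4.5,1],[-6.4,19,0,0,0,4.5,1],[-6.4,19,0,0,0,4.5,1],[-6.4,19,0,0,0,4.5,1]]

```text
time: 22.77
eef_pos: [413.9, 285.6, 189.2]
ee_rot: [-0.421, 3.113, -0.0]
force: [-0.0, -0.7, -1.6]
gripper_width: 0.665
grasp_force: 20.0
```

Run:
```python
from h import *
s=ctrl.read_state();print(s['eef_pos'],s['ee_rot'],s['time'],s['gripper_width'],s['force'])
```

```text
[413.93310381 285.60090079 189.23984128] [-4.20572864e-01  3.11294015e+00 -3.15295044e-04] 22.7667 0.6645215961989637 [-0.04082908 -0.70809801 -1.5769227 ]
```

Descending to about z = 129.5.

>>> move_arm:
  series:
    - [[0.1,0,-2,0,0,0,1],[0.1,0,-4,0,0,0,1],[0.1,0,-5,0,0,0,1],[0.1,0,-5.5,0,0,0,1],[0.1,0,-5.8,0,0,0,1],[0.1,0,-5.9,0,0,0,1],[0.1,0,-6,0,0,0,1],[0.1,0,-6,0,0,0,1]]

```text
time: 23.43
eef_pos: [415.3, 285.8, 129.4]
ee_rot: [-0.419, 3.113, 0.001]
force: [0.8, -0.7, -1.0]
gripper_width: 0.665
grasp_force: 20.0
```

>>> move_arm:
  series:
    - [[0,0,-0.1,0,0,0,1],[0,0,-0.15,0,0,0,1],[0,0,-0.2,0,0,0,1],[0,0,-0.2,0,0,0,1]]

```text
time: 23.77
eef_pos: [415.1, 285.9, 127.1]
ee_rot: [-0.419, 3.113, 0.0]
force: [-0.4, 0.1, 3.0]
gripper_width: 0.666
grasp_force: 20.0
```

>>> move_arm:
  series:
    - [[0,0,0,0,0,0,0.2],[0,0,0,0,0,0,0],[0,0,0,0,0,0,-0.5],[0,0,0,0,0,0,-0.7],[0,0,0,0,0,0,-0.7],[0,0,0,0,0,0,-0.7]]

```text
time: 24.27
eef_pos: [414.9, 285.7, 126.5]
ee_rot: [0.419, -3.113, 0.0]
force: [0.1, -1.1, -0.3]
gripper_width: 0.84
grasp_force: 0.0
```

>>> move_arm:
  series:
    - [[0,0,2,0,0,0,-1],[0,0,5,0,0,0,-1],[0,0,7,0,0,0,-1],[1,-3,8,0,0,0,-1],[2,-6.5,8,0,0,0,-1],[3.2,-10,8,0,0,0,-1],[4.4,-13.7,8,0,0,0,-1],[5.6,-17.4,8,0,0,0,-1]]

```text
time: 24.93
eef_pos: [471.1, 110.2, 206.8]
ee_rot: [-0.42, 3.113, 0.0]
force: [1.3, 0.9, 0.4]
gripper_width: 1.003
grasp_force: 0.0
```

>>> move_arm:
  series:
    - [[1.2,-3.7,0,0,0,0,-1],[2.4,-7.4,0,0,0,0,-1],[3.5,-10,0,0,0,0,-1],[3.5,-10,0,0,0,0,-1],[3.5,-10,0,0,0,0,-1]]

```text
time: 25.35
eef_pos: [506.1, 10.6, 206.3]
ee_rot: [0.415, -3.113, -0.0]
force: [-0.7, 0.1, 0.9]
gripper_width: 0.997
grasp_force: 0.0
```

Run:
```python
from h import *
s=ctrl.read_state();print(s['eef_pos'],s['time'],s['gripper_width'])
im=snap('scene','s7.png')['pixels'][:,:,::-1]
t=snap('top','t7.png');overlay(t,[415,286.3],15.3,(90,62,40),'t7o.png',112);d=cv2.imread('pics/t7o.png')
o=np.hstack([cv2.resize(im[80:200,230:350],(400,400),interpolation=cv2.INTER_CUBIC),cv2.resize(d[340:480,120:260],(400,400))]);cv2.imwrite('pics/m7.png',o)
```

```text
[506.1143485   10.62085867 206.34130851] 25.35 0.99724105957327
```

View pics/m7.png

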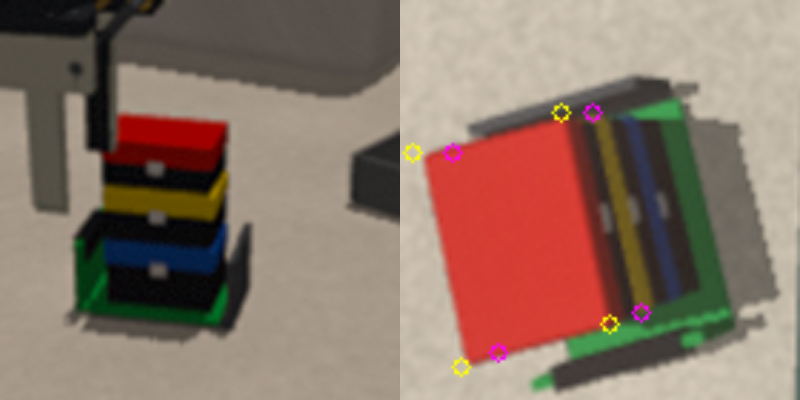

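The three boxes stand squarely between the two uprights: red top centred at about (520,240) in the top crop, within about 3 mm of the overlay. The gripper is clear, so I'm handing in.

```bash
python3 -c "
from cell import ctrl
print(ctrl.close_job())"
```

```text
the job is handed in; nothing more can be done
None
```

The stand is complete and handed in: the green angle is nested on the fixed one, and blue, yellow and red are stacked between the uprights to within about 3 mm in the last picture; everything is released and the bottle, jar and rack were not approached, but no verdict came back.

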